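# Put the round ceramic knobs into their pockets

## Robot

A 7-joint arm with a two-finger parallel gripper is mounted at the origin on a cart in front of the work surface, level with it; the furniture and walls round the work are solid. World frame = base frame: x ahead of the robot, y to its left, z up, the work surface at z = 0. Lengths are in m, angles in rad, forces in N, time in s.
With the tool pointing down it reaches from about 0.4 to 0.875 m from the base axis. Payload 6.5 kg.
Tool frame: the origin (TCP) lies at the very end of the fingers, on their centre line; the grasp point (between the pads) lies ctrl.grip_point_offset behind it (ctrl.grip_point_offset is the distance from the TCP to the grasp point, in m); z points along the fingers, y is the line along which they close (so a half turn about z gives the same grasp; the last joint's range is limited). The gripper opens to 88 mm and grips with 3 to 60 N. Pads are 18 mm wide; open, the fingers measure 123 mm over their backs; the gripper's body (75 mm by 187 mm) begins 45 mm behind the grasp point.
Start: joints at [1.068, 0.536, -0.004, 1.538, 0.003, 1.067, -0.071], TCP at [0.275, -0.589, 0.215] pointing down, gripper open.
Joint ranges: [-2.7, 2.7], [-0.37, 2.16], [-1.27, 1.26], [0.24, 2.4], [-1.31, 4.45], [0.19, 1.91], [-2.76, 2.76]. Speed limits (rad/s): [2.39, 2.39, 3.14, 3.14, 3.14, 3.14, 3.14].

## Interface

Orientations are given as a unit quaternion [w, x, y, z].
In Python, from workcell import ctrl, viewer, order gives the robot as it stands.
- The arm moves only by the tool servo_tool, never from a script. Its argument "increments" is a list of rows, each an object with "linear": the shift along the tool's x, y, z in mm, a list of three; "twist": the turn about the tool's z in rad; "jaw": the finger opening in mm, from 0 to 88.1. In form: [{"linear": [tx, ty, tz], "twist": twist, "jaw": jaw}, ...]. A call has 1 to 10 rows; each row shifts and turns the commanded pose from where the row before left it, along the tool's axes as they then stand; what a row does not reach is not made up. A row lasts 1/12 s, in which the tool goes at most 41.7 mm and 7.16 degrees, less where a joint would pass 70% of its speed; a pose out of reach is approached as far as the arm can. A call is refused whole if a number of a shift passes 41.7 or a number of a turn 0.125, either way. A call with a gripper value outside its range is refused whole. The fingers move at their own pace and stop on an object; the grip force is fixed at half the most. Time passes only in rows, so rows that do not move let the fingers close. It gives the time, the measured TCP pose, the force, the opening and the grip force at its end, in the units of the state.
- ctrl.get_obs(): the state, without advancing time (a new reading comes with each control period).
- viewer.get_image(name): name is "scene" or "top" or "wrist"; returns a dict with "img" (384x512x3 uint8, red, green, blue), "intrinsics" (3x3 intrinsics, pixels), "rvec" (rotation vector, rad) and "tvec" (3), from world to camera coordinates, as OpenCV has them; the wrist camera has in their place "tool_from_camera" (4x4, takes a point from camera to tool coordinates, whose origin is the TCP and whose axes are the flange's). Camera axes: x right, y down, z forward; pixel columns grow to the right and rows downward; lengths in m; the calibration is good to about 2 mm. A picture is of the moment at which its call begins: read the wrist's pose just before it. There is no depth.
- order.job_done(): hands the job in; it is judged then, once.
The state is a dict: "time_s": time; "q": joint angles; "qd": joint speeds; "joint_efforts": joint torques, N m; "ee_pos": TCP position; "orientation": TCP orientation; "wrist_force": force on the tool from outside, world axes, zero at the start; "ft_torque": the same for the moment, N m; "gripper_width": finger opening in m; "finger_force": force on a finger pad.
Only numpy, scipy, OpenCV 4.12 (cv2) and the standard library are available. Lean on these libraries where they do the work, as an engineer would, in place of code of your own. Each camera call takes 0.05 s, during which the arm holds its last target. There are 200 camera calls.

## Task

Pick out the three round white ceramic knobs and stand each one upright in the wooden block whose pocket fits its foot: the large knob in the large pocket, the medium one in the medium pocket, the small one in the small pocket, each fully down on the pocket floor. They chip easily, so set them down gently and do not knock them over. Leave the square knob, the folding rule and the hex keys where they are.

Things in the scene. Friction and masses are not known exactly. Their poses are not given: they have to be found in the camera images.
- knob_large: the large round white ceramic furniture knob, standing upright, about 160 g: round foot 46 mm across and 11 mm high, a narrower neck, and a rounded head 58 mm across at its widest, 77 mm high in all. Origin: centre of the foot's flat underside, z up. The head is widest, with a short upright band 8 mm high, 47 mm above the origin: grip it there from above, from any side.
- knob_medium: the medium round white ceramic furniture knob, standing upright, about 110 g: round foot 36 mm across and 11 mm high, a narrower neck, and a rounded head 47 mm across at its widest, 69 mm high in all. Origin: centre of the foot's flat underside, z up. The head is widest, with a short upright band 8 mm high, 44 mm above the origin: grip it there from above, from any side.
- knob_small: the small round white ceramic furniture knob, standing upright, about 70 g: round foot 26 mm across and 11 mm high, a narrower neck, and a rounded head 36 mm across at its widest, 60 mm high in all. Origin: centre of the foot's flat underside, z up. The head is widest, with a short upright band 8 mm high, 40 mm above the origin: grip it there from above, from any side.
- pocket_large: dark hardwood block, 76 x 76 x 20 mm, screwed down (does not move), with one round pocket in its middle: the large one, 55 mm across, 12 mm deep with a flat light cork-lined floor 8 mm above the block's underside, its mouth bevelled 4 mm all round. It takes the 46 mm foot of the large knob. Origin: centre of the block's underside, z up, x and y along its edges.
- pocket_medium: dark hardwood block, 76 x 76 x 20 mm, screwed down (does not move), with one round pocket in its middle: the medium one, 45 mm across, 12 mm deep with a flat light cork-lined floor 8 mm above the block's underside, its mouth bevelled 4 mm all round. It takes the 36 mm foot of the medium knob. Origin: centre of the block's underside, z up, x and y along its edges.
- pocket_small: dark hardwood block, 76 x 76 x 20 mm, screwed down (does not move), with one round pocket in its middle: the small one, 35 mm across, 12 mm deep with a flat light cork-lined floor 8 mm above the block's underside, its mouth bevelled 4 mm all round. It takes the 26 mm foot of the small knob. Origin: centre of the block's underside, z up, x and y along its edges.
- knob_square: white ceramic knob with a SQUARE head 44 x 44 x 30 mm, 57 mm high in all, foot 36 mm across; it is loose and stays where it stands. Origin: centre of the foot's underside, z up.
- folding_rule: yellow folding rule, folded, 22 x 237 x 16 mm, loose, lying flat between the two rows with its length (its y axis) across the bench; it stays. Origin: centre of its underside.
- hex_keys: red folding hex-key set, 29 x 99 x 22 mm, loose, lying flat between the two rows with its length (its y axis) across the bench; it stays. Origin: centre of its underside.
There are look-alikes about, which are no part of the job. What is shaped like the knob_medium but blue or turquoise is not meant.

How it is judged:
At the end, for the whole second after the job is handed in: Each round knob stands upright (0.12 rad) and at rest in the pocket of its size, its axis within 8 mm of the pocket's, its underside less than 11 mm above the block's underside (floor: 8 mm); square knob, folding rule and hex keys within 30 mm of their starts (horizontal distance between knob_large and pocket_large below 0.008 m and z of knob_large in the frame of pocket_large below 0.011 m and angle between each of knob_large, knob_medium, knob_small's own z axis and vertical below 0.12 rad and linear speed of each of knob_large, knob_medium, knob_small below 0.02 m/s and horizontal distance between knob_medium and pocket_medium below 0.008 m and z of knob_medium in the frame of pocket_medium below 0.011 m and horizontal distance between knob_small and pocket_small below 0.008 m and z of knob_small in the frame of pocket_small below 0.011 m and distance of each of knob_square, folding_rule, hex_keys from where it was at the start of the episode below 0.03 m); the robot touches nothing.
It fails at once if a round knob is dropped or rammed onto a block: more than 25 N between them (contact force between any of knob_large, knob_medium, knob_small and pocket_large above 25 N or contact force between any of knob_large, knob_medium, knob_small and pocket_medium above 25 N or contact force between any of knob_large, knob_medium, knob_small and pocket_small above 25 N).
It fails at once if a round knob is knocked over (leans more than 1 rad) (angle between any of knob_large, knob_medium, knob_small's own z axis and vertical above 1 rad).
It fails at once if the square knob, the folding rule or the hex keys are moved more than 30 mm (distance of any of knob_square, folding_rule, hex_keys from where it was at the start of the episode above 0.03 m).
It also fails if it takes over 104 s, if anything falls off the work surface, if the arm or the gripper's body presses on something with over 40 N, if the wrist force passes 120 N, or if a joint passes its speed limit or range.

## Working session

There is one attempt and no reset: what is moved stays moved. The work goes in short steps, Python scripts to look and compute and a tool call to move; the robot and the scene stay as the last step left them, time stands still between calls to the robot, and variables do not carry over. Pictures are saved under pics/ and viewed, at most 14 in all, crops included, and the job is handed in when it is done.

Besides the shell and the picture viewer there is one more tool, called as name(argument=value, ...) on one line, values as JSON. servo_tool: Moves the arm, as the interface text tells. Its arguments: {"type":"object","properties":{"increments":{"type":"array"}},"required":["increments"]}

```bash
mkdir -p pics; python3 - <<'E'
from workcell import ctrl, viewer, order
import cv2
o=ctrl.get_obs(); print(o, ctrl.grip_point_offset)
for n in("scene","top"):
    d=viewer.get_image(n); cv2.imwrite(f"pics/{n}0.png",cv2.cvtColor(d["img"],cv2.COLOR_RGB2BGR)); print(n,d["intrinsics"].tolist(),d["rvec"],d["tvec"])
d=viewer.get_image("wrist"); print(d["tool_from_camera"],d["intrinsics"].tolist())
E
```

```text
{'time_s': 0.0, 'q': array([ 1.06779014,  0.53718719, -0.00441926,  1.5388482 ,  0.00263106,
        1.06726628, -0.07119275]), 'qd': array([-0.00093667,  0.0003562 , -0.00057219,  0.00068999, -0.00099985,
        0.00040601,  0.00031362]), 'joint_efforts': array([ 4.78198763e-04, -5.70977390e+01,  9.90906246e-01, -2.51601559e+01,
       -5.61751099e-02,  1.79943675e-02,  1.41278997e-04]), 'ee_pos': array([ 0.27467476, -0.58840989,  0.21443538]), 'orientation': array([-8.10340559e-04,  9.76235947e-01,  2.16708677e-01, -2.62840708e-04]), 'wrist_force': array([ 0.40191621, -0.24776433,  0.92331018]), 'ft_torque': array([-0.05457076,  0.0164404 ,  0.02686115]), 'finger_force': 0.0, 'gripper_width': 0.08829963992743786} 0.0187
scene [[360.1274995464708, 0.0, 253.94293903226148], [0.0, 360.1274995464708, 194.76283109125717], [0.0, 0.0, 1.0]] [ 0.68537123 -2.33901519  1.50367623] [0.3905463  0.16721233 0.68158495]
top [[438.45489990192186, 0.0, 250.08874480776154], [0.0, 438.45489990192186, 196.2802376712171], [0.0, 0.0, 1.0]] [ 2.21109528 -1.99634933  0.2197187 ] [-0.10576355  0.49561848  1.13950729]
[[-1.55417282e-04 -9.64190528e-01 -2.65210487e-01  6.76360958e-02]
 [ 9.99999987e-01 -1.63349716e-04  7.85401924e-06  2.69682851e-04]
 [-5.08948285e-05 -2.65210482e-01  9.64190540e-01 -1.69329529e-01]
 [ 0.00000000e+00  0.00000000e+00  0.00000000e+00  1.00000000e+00]] [[283.7468226477941, 0.0, 255.04512861060854], [0.0, 283.7468226477941, 192.25229150058686], [0.0, 0.0, 1.0]]
```

View pics/scene0.png

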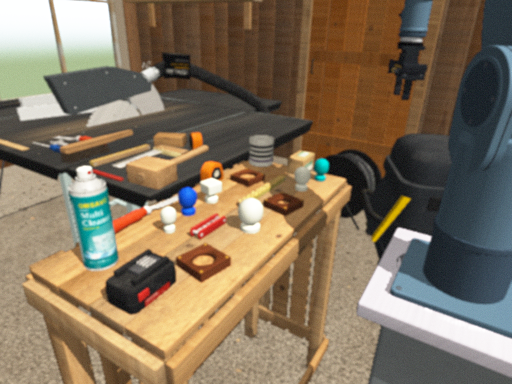

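View pics/top0.png

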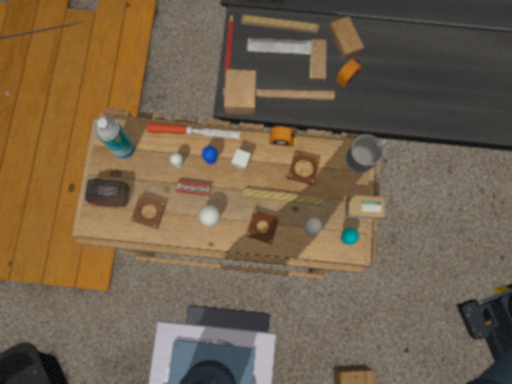

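Candidates in the top view:
- White round: (176,160), (208,215), and the shaded grey-white one at (313,227).
- Not wanted: square white (241,158), blue (210,155), turquoise (350,236).
- Blocks: (150,210), (263,225), (303,168).

I'll check these in a close crop.

```bash
cat > h.py <<'E'
import numpy as np, cv2
from workcell import ctrl, viewer
from scipy.spatial.transform import Rotation as R
def ray(d,px,T=None):
    K=d["intrinsics"]; v=np.linalg.inv(K)@np.array([px[0],px[1],1.])
    if T is None:
        Rm=cv2.Rodrigues(np.array(d["rvec"]))[0]; return -Rm.T@np.array(d["tvec"]), Rm.T@v
    return T[:3,3],T[:3,:3]@v
def onplane(d,px,z,T=None):
    c,v=ray(d,px,T); return c+v*(z-c[2])/v[2]
def tool():
    o=ctrl.get_obs(); q=o["orientation"]; T=np.eye(4)
    T[:3,:3]=R.from_quat([q[1],q[2],q[3],q[0]]).as_matrix(); T[:3,3]=o["ee_pos"]; return T
def wrist():
    T=tool(); d=viewer.get_image("wrist"); return d,T@d["tool_from_camera"]
E
python3 - <<'E'
from h import *
a=viewer.get_image("top"); b=viewer.get_image("scene")
A=cv2.resize(a["img"][135:255,100:380],None,fx=2.8,fy=2.8,interpolation=cv2.INTER_CUBIC)[:, :784]
B=cv2.resize(b["img"][140:290,140:340],None,fx=1.75,fy=1.75,interpolation=cv2.INTER_CUBIC)
im=np.zeros((600,800,3),np.uint8); im[:A.shape[0],:A.shape[1]]=A; im[336:336+B.shape[0],:B.shape[1]]=B
cv2.imwrite("pics/crop1.png",im[...,::-1])
hsv=cv2.cvtColor(a["img"],cv2.COLOR_RGB2HSV)
print([hsv[y,x].tolist() for x,y in((176,160),(208,215),(313,227),(241,158),(350,236),(330,215))])
m=((hsv[...,1]<60)&(hsv[...,2]>85)).astype(np.uint8)
for nm,(x,y),z in(("S",(176,160),.04),("L",(208,215),.047),("M",(313,227),.044),("Sq",(241,158),.057)):
    sub=np.zeros_like(m); sub[y-18:y+19,x-18:x+19]=m[y-18:y+19,x-18:x+19]
    n,l,st,ce=cv2.connectedComponentsWithStats(sub); i=1+np.argmax(st[1:,4])
    print(nm,ce[i],st[i],onplane(a,ce[i],z).round(4))
    c,v=ray(a,ce[i]);print("dia",2*np.sqrt(st[i,4]/np.pi)*np.linalg.norm(onplane(a,ce[i],z)-c)/438)
for x,y in((150,210),(263,225),(303,168),(208,155),(193,187),(285,196),(350,236),(365,152),(281,135)): print((x,y),onplane(a,(x,y),.02).round(3))
E
```

```text
[[33, 11, 208], [33, 14, 207], [30, 15, 137], [30, 13, 202], [90, 255, 162], [16, 102, 115]]
S [176.21875 159.51875] [169 153  14  15 160] [0.5903 0.1619 0.04  ]
dia 0.04070721343636821
L [209.04878049 215.08943089] [199 205  22  22 369] [0.4419 0.0507 0.047 ]
dia 0.059086189925342265
M [312.74180328 225.70901639] [304 217  18  18 244] [ 0.4421 -0.2314  0.044 ]
dia 0.04832168847923471
Sq [240.64067797 158.49491525] [231 149  20  20 295] [ 0.6066 -0.018   0.057 ]
dia 0.05382042709611702
(150, 210) [0.444 0.218 0.02 ]
(263, 225) [ 0.434 -0.098  0.02 ]
(303, 168) [ 0.608 -0.195  0.02 ]
(208, 155) [0.619 0.078 0.02 ]
(193, 187) [0.521 0.108 0.02 ]
(285, 196) [ 0.522 -0.151  0.02 ]
(350, 236) [ 0.428 -0.339  0.02 ]
(365, 152) [ 0.674 -0.369  0.02 ]
(281, 135) [ 0.7   -0.125  0.02 ]
```

View pics/crop1.png

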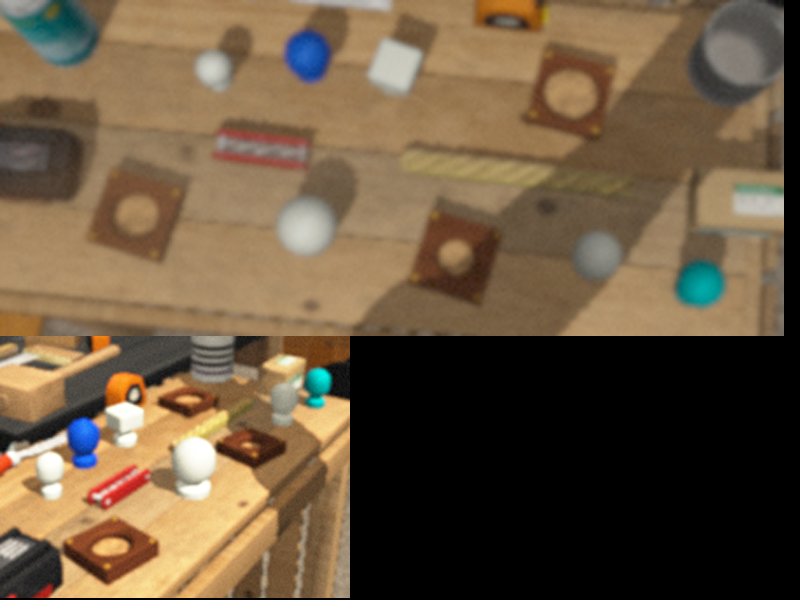

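The crop confirms the choice. White round knobs: small (176,160), large (209,215), and medium (313,226), which only looks grey because it is in shadow. The blue, turquoise and square ones are excluded. Pockets: large (303,168), medium (150,210), small (263,225). I'm going over the medium knob first.

servo_tool(increments=[{"linear": [30,-25,4],"twist": 0,"jaw": 88},{"linear": [30,-25,4],"twist": 0,"jaw": 88},{"linear": [30,-25,4],"twist": 0,"jaw": 88},{"linear": [30,-25,4],"twist": 0,"jaw": 88},{"linear": [30,-25,4],"twist": 0,"jaw": 88},{"linear": [30,-25,4],"twist": 0,"jaw": 88},{"linear": [30,-25,4],"twist": 0,"jaw": 88},{"linear": [30,-25,4],"twist": 0,"jaw": 88},{"linear": [30,-25,4],"twist": 0,"jaw": 88},{"linear": [30,-25,4],"twist": 0,"jaw": 88}])

```text
time_s: 1.08
ee_pos: [0.4415, -0.2338, 0.1753]
orientation: [0.0, 0.976, 0.217, 0.0]
wrist_force: [0.9, -0.5, 1.0]
gripper_width: 0.0884
finger_force: 0.0
```

servo_tool(increments=[{"linear": [0,0,0],"twist": 0,"jaw": 88},{"linear": [0,0,0],"twist": 0,"jaw": 88}])

```text
time_s: 1.25
ee_pos: [0.4419, -0.2332, 0.1752]
orientation: [-0.0, 0.976, 0.219, 0.0]
wrist_force: [-0.3, -0.2, -0.4]
gripper_width: 0.0875
finger_force: 0.0
```

```bash
cat >> h.py <<'E'
def proj(d,T,p):
    c=np.linalg.inv(T)@np.append(p,1); u=d["intrinsics"]@c[:3]; return u[:2]/u[2]
def to(x,y,z):
    "tool-frame mm from the measured pose to a world TCP target"
    T=tool(); return (T[:3,:3].T@(np.array([x,y,z])-T[:3,3])*1000).round(1)
def knob(d,T,guess,z,r,vmin=85,smax=60,f=1.25):
    "white head: blob inside a window round the guess, ray of its circle centre onto z"
    u=proj(d,T,[*guess,z]); dep=(np.linalg.inv(T)@np.array([*guess,z,1]))[2]; rp=r*283.7/dep
    hsv=cv2.cvtColor(d["img"],cv2.COLOR_RGB2HSV); m=((hsv[...,1]<smax)&(hsv[...,2]>vmin)).astype(np.uint8)
    w=np.zeros_like(m); cv2.circle(w,tuple(int(v) for v in u),int(rp*f+8),1,-1); m&=w
    cs=max(cv2.findContours(m,0,1)[0],key=cv2.contourArea); c,rr=cv2.minEnclosingCircle(cs)
    bx,by,bw,bh=cv2.boundingRect(cs)
    print("pred",u.round(1),rp.round(1),"circle",np.round(c,1),round(rr,1),"box",bx,by,bw,bh,"xy",onplane(d,c,z,T).round(4))
    return onplane(d,c,z,T)
def save(d,name): cv2.imwrite(f"pics/{name}.png",d["img"][...,::-1])
E
python3 - <<'E'
from h import *
d,T=wrist(); save(d,"w1"); print(ctrl.get_obs()["ee_pos"],ctrl.get_obs()["wrist_force"])
knob(d,T,(.442,-.231),.048,.0235)
print(proj(d,T,[.434,-.098,.02]))
E
```

```text
[ 0.44111444 -0.23534344  0.17532981] [-0.18357265 -0.18912762  0.03045558]
pred [253.  178.8] 22.0 circle [253.6 180.1] 22.5 box 232 158 44 45 xy [ 0.441  -0.2321  0.048 ]
[142.65590489 129.98630028]
```

View pics/w1.png

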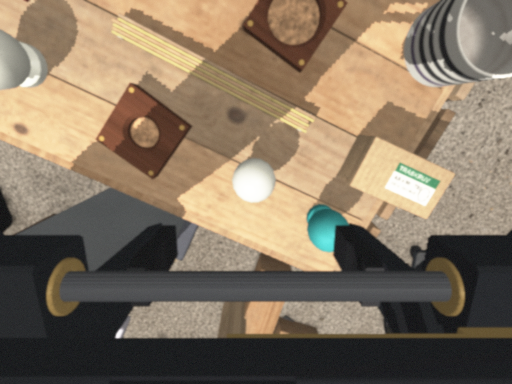

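The wrist view shows the medium white knob at (254,180), turquoise at (326,229), the small pocket at (144,131) and the large pocket at (293,15). Descending to grasp the medium knob.

servo_tool(increments=[{"linear": [0.6,-1.4,20],"twist": 0,"jaw": 80},{"linear": [0,0,20],"twist": 0,"jaw": 80},{"linear": [0,0,20],"twist": 0,"jaw": 80},{"linear": [0,0,20],"twist": 0,"jaw": 80},{"linear": [0,0,20],"twist": 0,"jaw": 80},{"linear": [0,0,20],"twist": 0,"jaw": 80},{"linear": [0,0,15],"twist": 0,"jaw": 80},{"linear": [0,0,10],"twist": 0,"jaw": 80},{"linear": [0,0,5],"twist": 0,"jaw": 80},{"linear": [0,0,0],"twist": 0,"jaw": 80}])

```text
time_s: 2.13
ee_pos: [0.4401, -0.2349, 0.0246]
orientation: [-0.0, 0.976, 0.216, -0.001]
wrist_force: [-0.3, -0.2, 0.5]
gripper_width: 0.0796
finger_force: 0.0
```

servo_tool(increments=[{"linear": [0,0,0],"twist": 0,"jaw": 58},{"linear": [0,0,0],"twist": 0,"jaw": 52},{"linear": [0,0,0],"twist": 0,"jaw": 46},{"linear": [0,0,0],"twist": 0,"jaw": 40},{"linear": [0,0,0],"twist": 0,"jaw": 35},{"linear": [0,0,0],"twist": 0,"jaw": 35},{"linear": [0,0,0],"twist": 0,"jaw": 35}])

```text
time_s: 2.72
ee_pos: [0.4411, -0.2338, 0.0256]
orientation: [-0.0, 0.976, 0.217, 0.0]
wrist_force: [-0.9, 0.8, 3.2]
gripper_width: 0.0448
finger_force: 30.0
```

servo_tool(increments=[{"linear": [0,0,-3],"twist": 0,"jaw": 35},{"linear": [0,0,-7],"twist": 0,"jaw": 35},{"linear": [0,0,-15],"twist": 0,"jaw": 35},{"linear": [0,0,-20],"twist": 0,"jaw": 35},{"linear": [0,0,-20],"twist": 0,"jaw": 35},{"linear": [0,0,-20],"twist": 0,"jaw": 35},{"linear": [0,0,-20],"twist": 0,"jaw": 35},{"linear": [0,0,-15],"twist": 0,"jaw": 35},{"linear": [0,0,-5],"twist": 0,"jaw": 35},{"linear": [0,0,0],"twist": 0,"jaw": 35}])

```text
time_s: 3.55
ee_pos: [0.4418, -0.2345, 0.1517]
orientation: [0.001, 0.976, 0.217, 0.001]
wrist_force: [0.2, 0.7, -1.7]
gripper_width: 0.0442
finger_force: 29.8
```

```bash
python3 - <<'E'
from h import *
d,T=wrist(); s=viewer.get_image("scene")
im=np.zeros((384,800,3),np.uint8); im[:,:512]=d["img"]; im[:288,512:]=cv2.resize(s["img"][90:234,216:360],(288,288),interpolation=cv2.INTER_CUBIC)
cv2.imwrite("pics/w2.png",im[...,::-1]); print(ctrl.get_obs()["ee_pos"],ctrl.get_obs()["gripper_width"],to(.444,.218,.15))
E
```

```text
[ 0.44049455 -0.23385298  0.14978572] 0.04416321617398452 [ 1.943e+02 -4.079e+02 -1.000e-01]
```

View pics/w2.png

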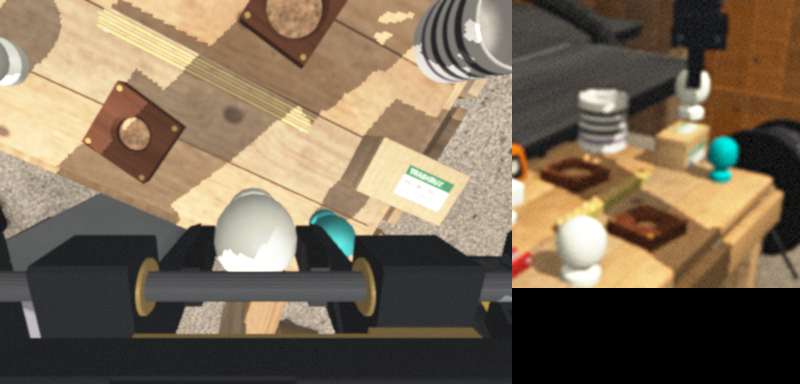

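The medium knob is held upright in the jaws: head at (255,235), with the foot just beyond it at (250,192). I'm moving it to 60 mm short of the medium pocket so the wrist camera can see the pocket.

servo_tool(increments=[{"linear": [6,-20,0],"twist": 0,"jaw": 35},{"linear": [12,-37,0],"twist": 0,"jaw": 35},{"linear": [12,-37,0],"twist": 0,"jaw": 35},{"linear": [12,-37,0],"twist": 0,"jaw": 35},{"linear": [12,-37,0],"twist": 0,"jaw": 35},{"linear": [12,-37,0],"twist": 0,"jaw": 35},{"linear": [12,-37,0],"twist": 0,"jaw": 35},{"linear": [12,-37,0],"twist": 0,"jaw": 35},{"linear": [12,-37,0],"twist": 0,"jaw": 35},{"linear": [12,-37,0],"twist": 0,"jaw": 35}])

```text
time_s: 4.48
ee_pos: [0.3935, 0.1355, 0.1494]
orientation: [0.0, 0.976, 0.217, -0.001]
wrist_force: [1.6, -0.8, -0.9]
gripper_width: 0.0444
finger_force: 29.8
```

servo_tool(increments=[{"linear": [12,-37,0],"twist": 0,"jaw": 35},{"linear": [8,-18,0],"twist": 0,"jaw": 35},{"linear": [0,0,0],"twist": 0,"jaw": 35},{"linear": [0,0,0],"twist": 0,"jaw": 35}])

```text
time_s: 4.82
ee_pos: [0.3888, 0.1929, 0.1493]
orientation: [0.0, 0.976, 0.218, -0.001]
wrist_force: [0.9, 0.5, -2.0]
gripper_width: 0.0445
finger_force: 29.8
```

```bash
cat >> h.py <<'E'
def pocket(d,T,guess,rad,half=.055):
    "floor disc of the pocket: light blob inside the dark block -> ellipse centre; also block outline centre"
    u=proj(d,T,[*guess,.02]) if T is not None else None
    dep=(np.linalg.inv(T)@np.array([*guess,.02,1]))[2]; rp=rad*283.7/dep
    hsv=cv2.cvtColor(d["img"],cv2.COLOR_RGB2HSV)
    dark=((hsv[...,2]<125)&(hsv[...,1]>90)).astype(np.uint8)
    w=np.zeros_like(dark); cv2.circle(w,tuple(int(v) for v in u),int(1.9*.038*283.7/dep),1,-1); dark&=w
    cs,h=cv2.findContours(dark,cv2.RETR_CCOMP,cv2.CHAIN_APPROX_NONE)
    i=max((k for k in range(len(cs)) if h[0][k][3]<0),key=lambda k:cv2.contourArea(cs[k]))
    (c,sz,a)=cv2.minAreaRect(cs[i]); print("block px",np.round(c,1),np.round(sz,1),"exp",round(.076*283.7/dep,1),onplane(d,c,.019,T).round(4))
    hs=[k for k in range(len(cs)) if h[0][k][3]==i and cv2.contourArea(cs[k])>100]
    for k in hs:
        e=cv2.fitEllipse(cs[k]); print("hole",np.round(e[0],1),np.round(e[1],1),"exp r",round(rp,1),"z.02:",onplane(d,e[0],.02,T).round(4),"z.008:",onplane(d,e[0],.008,T).round(4))
E
python3 - <<'E'
from h import *
d,T=wrist(); save(d,"w3"); o=ctrl.get_obs(); print(o["ee_pos"],o["gripper_width"])
pocket(d,T,(.444,.218),.0225)
Tt=d["tool_from_camera"]
for p in([0,0,-.0187],[0,0,.0253]): print("expected px",proj(d,Tt,np.array(p)).round(1))
E
```

```text
[0.38901713 0.19150488 0.1493104 ] 0.04394384338989256
block px [244.1 127.3] [54.4 38.7] exp 74.5 [0.4333 0.226  0.019 ]
expected px [254.6 236.2]
expected px [254.7 211. ]
```

View pics/w3.png

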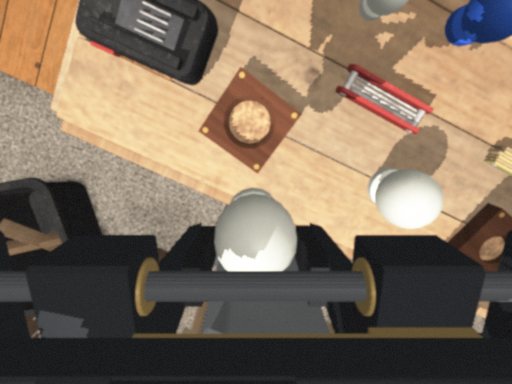

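Wrist view: medium pocket at about (249,122) in a block spanning (202..300, 70..170). The knob is upright. The block mask needs a better threshold.

```bash
python3 - <<'E'
import re
s=open('h.py').read()
s=s.replace('dark=((hsv[...,2]<125)&(hsv[...,1]>90)).astype(np.uint8)','dark=((hsv[...,1]>125)&(hsv[...,2]<150)).astype(np.uint8); dark=cv2.morphologyEx(dark,cv2.MORPH_CLOSE,np.ones((3,3)))')
open('h.py','w').write(s)
E
python3 - <<'E'
from h import *
d,T=wrist(); hsv=cv2.cvtColor(d["img"],cv2.COLOR_RGB2HSV)
print([hsv[y,x].tolist() for x,y in((245,85),(215,130),(285,115),(258,155),(250,122),(330,160),(320,95))])
pocket(d,T,(.444,.218),.0225)
for z in(.008,.02): print(onplane(d,(249.5,121),z,T))
print(to(.444,.218,.15))
E
```

```text
[[9, 137, 141], [9, 134, 135], [10, 139, 149], [9, 139, 134], [17, 96, 241], [17, 92, 229], [15, 84, 152]]
block px [247.5 119.6] [74.6 74.5] exp 74.5 [0.4421 0.2245 0.019 ]
hole [247.7 121.1] [44.2 45.7] exp r 22.1 z.02: [0.4408 0.2236 0.02  ] z.008: [0.4404 0.2237 0.008 ]
[0.44131278 0.22207814 0.008     ]
[0.44167842 0.22200282 0.02      ]
[61.1 -1.5 -0.7]
```

```bash
python3 - <<'E'
from h import *
print(to(.4413,.2238,.06), to(.4413,.2238,.0345))
E
```

```text
[61.3 -8.  89.3] [ 61.4  -8.  114.8]
```

servo_tool(increments=[{"linear": [15,-2,0],"twist": 0,"jaw": 35},{"linear": [15,-2,0],"twist": 0,"jaw": 35},{"linear": [15,-2,0],"twist": 0,"jaw": 35},{"linear": [11,-1.5,5],"twist": 0,"jaw": 35},{"linear": [5,-0.5,15],"twist": 0,"jaw": 35},{"linear": [0,0,20],"twist": 0,"jaw": 35},{"linear": [0,0,20],"twist": 0,"jaw": 35},{"linear": [0,0,15],"twist": 0,"jaw": 35},{"linear": [0,0,10],"twist": 0,"jaw": 35},{"linear": [0,0,0],"twist": 0,"jaw": 35}])

```text
time_s: 5.75
ee_pos: [0.4403, 0.2235, 0.0631]
orientation: [0.001, 0.976, 0.216, -0.002]
wrist_force: [-0.6, -1.3, -1.7]
gripper_width: 0.0443
finger_force: 29.8
```

```bash
python3 - <<'E'
from h import *
d,T=wrist(); save(d,"w4"); print(to(.4413,.2238,.0345))
E
```

```text
[ 0.1  0.5 29.9]
```

View pics/w4.png

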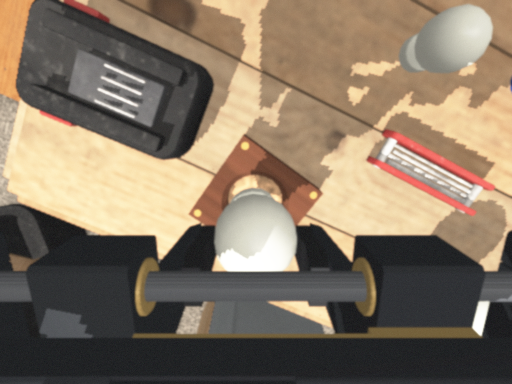

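Knob foot (253,192) is centred in the pocket arc, and the battery is clear of the fingers. Lowering gently.

servo_tool(increments=[{"linear": [0,0,5],"twist": 0,"jaw": 35},{"linear": [0,0,5],"twist": 0,"jaw": 35},{"linear": [0,0,5],"twist": 0,"jaw": 35},{"linear": [0,0,4],"twist": 0,"jaw": 35},{"linear": [0,0,3],"twist": 0,"jaw": 35},{"linear": [0,0,2],"twist": 0,"jaw": 35},{"linear": [0,0,1],"twist": 0,"jaw": 35},{"linear": [0,0,1],"twist": 0,"jaw": 35},{"linear": [0,0,0.5],"twist": 0,"jaw": 35},{"linear": [0,0,0],"twist": 0,"jaw": 35}])

```text
time_s: 6.63
ee_pos: [0.4417, 0.2255, 0.0388]
orientation: [0.0, 0.976, 0.217, -0.0]
wrist_force: [0.2, -0.1, -0.7]
gripper_width: 0.0442
finger_force: 29.8
```

servo_tool(increments=[{"linear": [0,0,0.5],"twist": 0,"jaw": 35},{"linear": [0,0,0.5],"twist": 0,"jaw": 35},{"linear": [0,0,0],"twist": 0,"jaw": 35}])

```text
time_s: 6.88
ee_pos: [0.4417, 0.2255, 0.0378]
orientation: [-0.0, 0.976, 0.217, 0.0]
wrist_force: [-0.6, -0.6, -1.6]
gripper_width: 0.0442
finger_force: 29.8
```

servo_tool(increments=[{"linear": [0,0,0.5],"twist": 0,"jaw": 35},{"linear": [0,0,0.5],"twist": 0,"jaw": 35},{"linear": [0,0,0.5],"twist": 0,"jaw": 35},{"linear": [0,0,0.5],"twist": 0,"jaw": 35},{"linear": [0,0,0],"twist": 0,"jaw": 35}])

```text
time_s: 7.3
ee_pos: [0.4416, 0.2254, 0.0357]
orientation: [0.0, 0.976, 0.217, -0.0]
wrist_force: [-1.3, 0.3, -1.2]
gripper_width: 0.0442
finger_force: 29.8
```

servo_tool(increments=[{"linear": [0,0,0.5],"twist": 0,"jaw": 35},{"linear": [0,0,0.5],"twist": 0,"jaw": 35},{"linear": [0,0,0],"twist": 0,"jaw": 35}])

```text
time_s: 7.55
ee_pos: [0.4416, 0.2254, 0.0347]
orientation: [0.0, 0.976, 0.217, -0.0]
wrist_force: [-0.4, 0.3, -1.9]
gripper_width: 0.0443
finger_force: 29.8
```

servo_tool(increments=[{"linear": [0,0,0.5],"twist": 0,"jaw": 35},{"linear": [0,0,0.5],"twist": 0,"jaw": 35},{"linear": [0,0,0],"twist": 0,"jaw": 35}])

```text
time_s: 7.8
ee_pos: [0.4417, 0.2254, 0.0337]
orientation: [0.0, 0.976, 0.217, -0.0]
wrist_force: [-1.1, 0.7, -0.8]
gripper_width: 0.0444
finger_force: 29.8
```

servo_tool(increments=[{"linear": [0,0,0.4],"twist": 0,"jaw": 35},{"linear": [0,0,0],"twist": 0,"jaw": 35}])

```text
time_s: 7.97
ee_pos: [0.442, 0.2256, 0.0336]
orientation: [-0.0, 0.976, 0.217, 0.0]
wrist_force: [0.0, -0.9, 0.4]
gripper_width: 0.0442
finger_force: 29.9
```

Contact is starting (z force turning positive). Releasing and rising.

servo_tool(increments=[{"linear": [0,0,0],"twist": 0,"jaw": 46},{"linear": [0,0,0],"twist": 0,"jaw": 49},{"linear": [0,0,0],"twist": 0,"jaw": 53},{"linear": [0,0,0],"twist": 0,"jaw": 60},{"linear": [0,0,0],"twist": 0,"jaw": 68},{"linear": [0,0,0],"twist": 0,"jaw": 70},{"linear": [0,0,0],"twist": 0,"jaw": 70}])

```text
time_s: 8.55
ee_pos: [0.4417, 0.2254, 0.0334]
orientation: [0.0, 0.976, 0.217, -0.0]
wrist_force: [-1.0, 0.6, 0.4]
gripper_width: 0.07
finger_force: 0.0
```

servo_tool(increments=[{"linear": [0,0,-5],"twist": 0,"jaw": 70},{"linear": [0,0,-10],"twist": 0,"jaw": 70},{"linear": [0,0,-20],"twist": 0,"jaw": 70},{"linear": [0,0,-25],"twist": 0,"jaw": 70},{"linear": [0,0,-30],"twist": 0,"jaw": 70},{"linear": [0,0,-30],"twist": 0,"jaw": 70},{"linear": [0,0,-20],"twist": 0,"jaw": 70},{"linear": [0,0,0],"twist": 0,"jaw": 70}])

```text
time_s: 9.22
ee_pos: [0.4442, 0.227, 0.1784]
orientation: [-0.001, 0.976, 0.217, 0.004]
wrist_force: [0.8, 0.1, 0.5]
gripper_width: 0.07
finger_force: 0.0
```

```bash
python3 - <<'E'
from h import *
d,T=wrist(); save(d,"w5"); o=ctrl.get_obs(); print(o["ee_pos"],o["gripper_width"])
knob(d,T,(.4415,.224),.052,.0235)
pocket(d,T,(.4415,.224),.0225)
knob(d,T,(.590,.162),.04,.018)
print(to(.590,.162,.15))
E
```

```text
[0.44318443 0.22625401 0.17618399] 0.06994771180561969
pred [256.3 184.2] 21.9 circle [253.5 183.6] 22.7 box 232 161 44 46 xy [0.4409 0.227  0.052 ]
block px [256.2 177.7] [62.2 62.1] exp 64.3 [0.4417 0.2241 0.019 ]
pred [373.6  77.6] 17.7 circle [372.5  76. ] 24.3 box 350 57 46 39 xy [0.5908 0.1638 0.04  ]
[105.7 120.3  26.7]
```

View pics/w5.png

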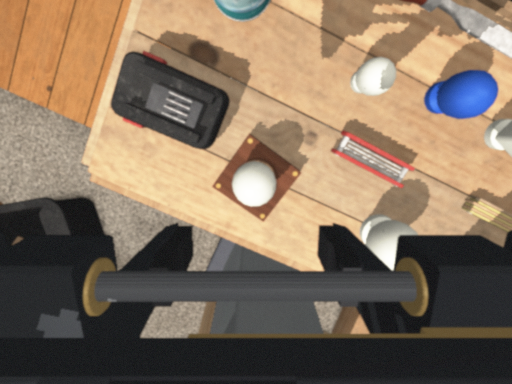

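Medium knob stands in its block at (254,184). The small knob is at (377,75), blue at (468,94). Moving over the small knob.

servo_tool(increments=[{"linear": [15,20,0],"twist": 0,"jaw": 60},{"linear": [22,25,6],"twist": 0,"jaw": 56},{"linear": [22,25,6],"twist": 0,"jaw": 56},{"linear": [22,25,6],"twist": 0,"jaw": 56},{"linear": [17,20,5],"twist": 0,"jaw": 56},{"linear": [8,5,3],"twist": 0,"jaw": 56},{"linear": [0,0,0],"twist": 0,"jaw": 56},{"linear": [0,0,0],"twist": 0,"jaw": 56}])

```text
time_s: 9.93
ee_pos: [0.587, 0.1623, 0.1465]
orientation: [-0.0, 0.976, 0.217, -0.001]
wrist_force: [-0.7, 0.9, 0.6]
gripper_width: 0.0561
finger_force: 0.0
```

```bash
python3 - <<'E'
from h import *
d,T=wrist(); save(d,"w6"); o=ctrl.get_obs(); print(o["ee_pos"],o["gripper_width"])
p=knob(d,T,(.590,.162),.044,.018)
print(to(p[0],p[1],.0215))
E
```

```text
[0.58665622 0.16291724 0.14694937] 0.055689819102630045
pred [256.5 182.5] 18.3 circle [257.2 180.8] 19.0 box 240 162 36 38 xy [0.5919 0.1621 0.044 ]
[  4.6   3.2 125.4]
```

View pics/w6.png

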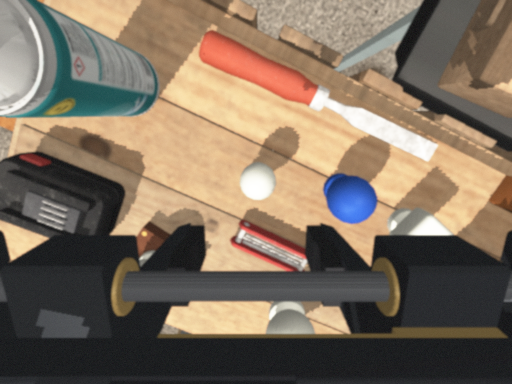

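Small knob at (257,181), blue at (350,199), red hex keys at (270,247). The tall spray can at (70,70) is close to the body's left end, so I'll check its clearance.

```bash
python3 - <<'E'
from h import *
d,T=wrist()
Ti=np.linalg.inv(tool())
for n,px,z in(("can base R",(157,82),0),("can base front",(140,112),0),("can front2",(100,117),0),("can front3",(60,115),0),("batt R",(122,190),.05),("batt R0",(122,190),0.),("batt top",(100,165),.05),("blue L",(326,199),.044),("blue foot",(324,190),.0)):
    p=onplane(d,px,z,T); print(n,p.round(3),"tool mm",((Ti@np.append(p,1))[:2]*1000).round())
E
```

```text
can base R [0.634 0.298 0.   ] tool mm [ 100. -102.]
can base front [0.597 0.304 0.   ] tool mm [  70. -123.]
can front2 [0.574 0.342 0.   ] tool mm [  65. -167.]
can front3 [0.558 0.381 0.   ] tool mm [  67. -210.]
batt R [0.529 0.278 0.05 ] tool mm [  -3. -129.]
batt R0 [0.506 0.295 0.   ] tool mm [ -17. -153.]
batt top [0.543 0.305 0.05 ] tool mm [  21. -147.]
blue L [0.604 0.092 0.044] tool mm [-14.  71.]
blue foot [0.605 0.084 0.   ] tool mm [-17.  80.]
```

Clear: the can stays beyond x = 65 mm of the tool, and blue is at 71 mm against about 45 mm finger reach. Descending.

servo_tool(increments=[{"linear": [4.5,3,15],"twist": 0,"jaw": 56},{"linear": [0,0,20],"twist": 0,"jaw": 56},{"linear": [0,0,20],"twist": 0,"jaw": 56},{"linear": [0,0,20],"twist": 0,"jaw": 56},{"linear": [0,0,20],"twist": 0,"jaw": 56},{"linear": [0,0,15],"twist": 0,"jaw": 56},{"linear": [0,0,10],"twist": 0,"jaw": 56},{"linear": [0,0,5],"twist": 0,"jaw": 56},{"linear": [0,0,0],"twist": 0,"jaw": 56},{"linear": [0,0,0],"twist": 0,"jaw": 50}])

```text
time_s: 10.87
ee_pos: [0.594, 0.1613, 0.0232]
orientation: [-0.0, 0.976, 0.217, 0.0]
wrist_force: [0.1, -0.0, 0.3]
gripper_width: 0.0513
finger_force: 0.0
```

servo_tool(increments=[{"linear": [0,0,0],"twist": 0,"jaw": 45},{"linear": [0,0,0],"twist": 0,"jaw": 40},{"linear": [0,0,0],"twist": 0,"jaw": 35},{"linear": [0,0,0],"twist": 0,"jaw": 30},{"linear": [0,0,0],"twist": 0,"jaw": 25},{"linear": [0,0,0],"twist": 0,"jaw": 25}])

```text
time_s: 11.37
ee_pos: [0.5944, 0.1611, 0.023]
orientation: [-0.0, 0.976, 0.217, 0.001]
wrist_force: [0.5, 0.3, 4.3]
gripper_width: 0.0323
finger_force: 29.8
```

servo_tool(increments=[{"linear": [0,0,-2],"twist": 0,"jaw": 25},{"linear": [0,0,-4],"twist": 0,"jaw": 25},{"linear": [0,0,-6],"twist": 0,"jaw": 25},{"linear": [0,0,0],"twist": 0,"jaw": 25}])

```text
time_s: 11.7
ee_pos: [0.5945, 0.1608, 0.0355]
orientation: [0.0, 0.976, 0.217, 0.001]
wrist_force: [-0.1, 0.7, -0.1]
gripper_width: 0.0325
finger_force: 29.4
```

```bash
python3 - <<'E'
from h import *
d,T=wrist(); o=ctrl.get_obs(); print(o["ee_pos"],o["gripper_width"],o["wrist_force"])
s=viewer.get_image("scene")
im=np.zeros((384,800,3),np.uint8); im[:,:512]=d["img"]; im[:288,512:]=cv2.resize(s["img"][166:262,120:216],(288,288),interpolation=cv2.INTER_CUBIC)
cv2.imwrite("pics/w7.png",im[...,::-1])
E
```

```text
[0.59433324 0.16078565 0.03511995] 0.032485700428698826 [-0.62007754  0.17380736 -0.24717482]
```

View pics/w7.png

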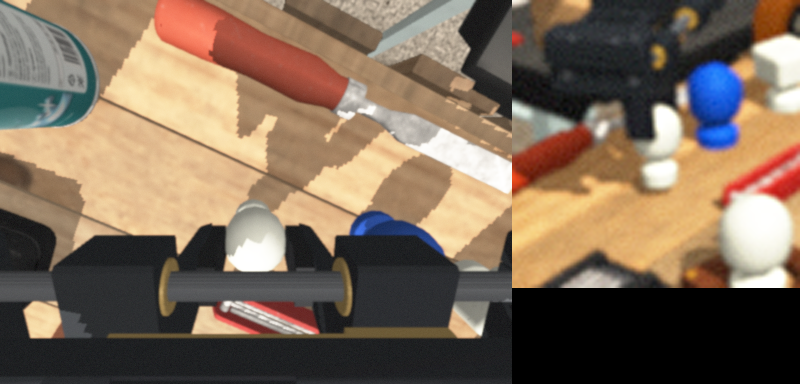

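The small knob is held upright and centred: head at (255,240), foot edge at (250,203). Lifting and carrying.

servo_tool(increments=[{"linear": [0,0,-10],"twist": 0,"jaw": 25},{"linear": [0,0,-20],"twist": 0,"jaw": 25},{"linear": [0,0,-25],"twist": 0,"jaw": 25},{"linear": [0,0,-25],"twist": 0,"jaw": 25},{"linear": [0,0,-20],"twist": 0,"jaw": 25},{"linear": [0,0,-12],"twist": 0,"jaw": 25},{"linear": [0,0,0],"twist": 0,"jaw": 25}])

```text
time_s: 12.38
ee_pos: [0.5956, 0.1613, 0.1495]
orientation: [-0.0, 0.976, 0.217, 0.002]
wrist_force: [0.8, 0.6, -0.9]
gripper_width: 0.0325
finger_force: 29.4
```

```bash
python3 - <<'E'
from h import *
o=ctrl.get_obs(); print(o["ee_pos"],o["gripper_width"],o["wrist_force"])
d,_=wrist(); d2=dict(d,img=cv2.imread("pics/w1.png")[...,::-1].copy())
T=np.eye(4); T[:3,:3]=R.from_quat([.976,.2175,0,0]).as_matrix(); T[:3,3]=[.4413,-.2342,.1753]
pocket(d2,T@d["tool_from_camera"],(.433,-.096),.0175)
pocket(d2,T@d["tool_from_camera"],(.605,-.190),.0275)
save(d,"w8"); print(to(.432,-.094,.15))
E
```

```text
[0.5955954  0.16132801 0.14953015] 0.032452923067051095 [ 0.79242805  0.62864971 -0.91301709]
block px [142.7 130.5] [73.5 67.1] exp 67.9 [ 0.4332 -0.099   0.019 ]
hole [144.  131.9] [30.  33.8] exp r 15.6 z.02: [ 0.4326 -0.1012  0.02  ] z.008: [ 0.43   -0.0973  0.008 ]
block px [292.4  16.2] [75.1 83.5] exp 75.2 [ 0.6058 -0.1993  0.019 ]
[-255.1  162.2   -3. ]
```

servo_tool(increments=[{"linear": [-15,8,0],"twist": 0,"jaw": 25},{"linear": [-35,19,0],"twist": 0,"jaw": 25},{"linear": [-35,19,0],"twist": 0,"jaw": 25},{"linear": [-35,19,0],"twist": 0,"jaw": 25},{"linear": [-35,19,0],"twist": 0,"jaw": 25},{"linear": [-35,19,0],"twist": 0,"jaw": 25},{"linear": [-35,19,0],"twist": 0,"jaw": 25},{"linear": [-35,19,0],"twist": 0,"jaw": 25},{"linear": [-35,21,0],"twist": 0,"jaw": 25},{"linear": [0,0,0],"twist": 0,"jaw": 25}])

```text
time_s: 13.27
ee_pos: [0.3884, -0.1168, 0.1447]
orientation: [0.0, 0.977, 0.212, -0.004]
wrist_force: [-0.3, -0.4, -0.9]
gripper_width: 0.0328
finger_force: 29.4
```

servo_tool(increments=[{"linear": [0,0,0],"twist": 0,"jaw": 25},{"linear": [0,0,0],"twist": 0,"jaw": 25}])

```text
time_s: 13.43
ee_pos: [0.3949, -0.1104, 0.1458]
orientation: [-0.0, 0.976, 0.217, -0.0]
wrist_force: [0.3, 0.3, -0.5]
gripper_width: 0.0322
finger_force: 29.4
```

```bash
python3 - <<'E'
from h import *
o=ctrl.get_obs(); print(o["ee_pos"],o["gripper_width"])
d,T=wrist(); save(d,"w9")
pocket(d,T,(.432,-.097),.0175)
hsv=cv2.cvtColor(d["img"],cv2.COLOR_RGB2HSV)
print(to(.432,-.0975,.06))
E
```

```text
[ 0.3949194  -0.11038276  0.14578339] 0.0322106491840735
block px [258.  142.7] [72.5 72.8] exp 73.8 [ 0.4318 -0.0967  0.019 ]
hole [258.3 142.8] [35.2 35.9] exp r 17.0 z.02: [ 0.4319 -0.097   0.02  ] z.008: [ 0.4309 -0.0976  0.008 ]
[38.3  4.5 85.9]
```

View pics/w9.png

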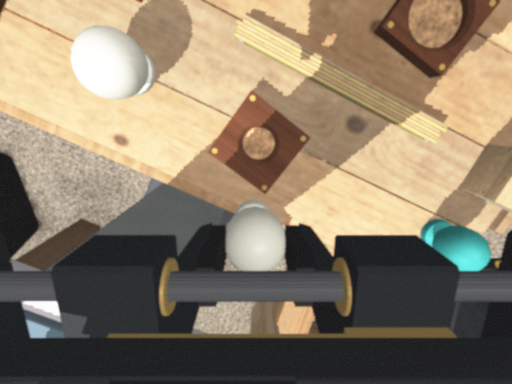

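Small pocket at (258,143), block centre the same. Knob held straight. Moving over and down.

servo_tool(increments=[{"linear": [14,2,0],"twist": 0,"jaw": 25},{"linear": [14,1.8,0],"twist": 0,"jaw": 25},{"linear": [10,0,5],"twist": 0,"jaw": 25},{"linear": [0,0,15],"twist": 0,"jaw": 25},{"linear": [0,0,20],"twist": 0,"jaw": 25},{"linear": [0,0,20],"twist": 0,"jaw": 25},{"linear": [0,0,15],"twist": 0,"jaw": 25},{"linear": [0,0,10],"twist": 0,"jaw": 25},{"linear": [0,0,0],"twist": 0,"jaw": 25},{"linear": [0,0,0],"twist": 0,"jaw": 25}])

```text
time_s: 14.32
ee_pos: [0.4311, -0.0974, 0.0611]
orientation: [-0.0, 0.976, 0.217, -0.0]
wrist_force: [0.6, -0.1, -1.3]
gripper_width: 0.0327
finger_force: 29.4
```

```bash
python3 - <<'E'
from h import *
d,T=wrist(); save(d,"w10"); print(to(.4318,-.0968,.032))
d["img"][228:]=200; pocket(d,T,(.4318,-.0968),.0175)
E
```

```text
[ 0.5 -0.8 29.6]
block px [270.6 181.8] [97.1 46.6] exp 97.8 [ 0.4524 -0.1008  0.019 ]
hole [246.1 146.1] [11.7 12.2] exp r 22.5 z.02: [ 0.4692 -0.0726  0.02  ] z.008: [ 0.4678 -0.0728  0.008 ]
```

View pics/w10.png

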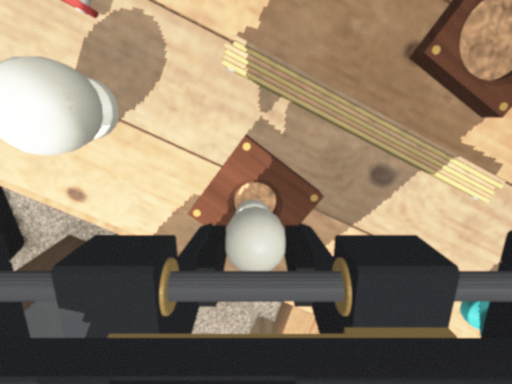

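Foot (252,207) is centred under the pocket arc (235–277). Lowering.

servo_tool(increments=[{"linear": [0.3,-0.5,5],"twist": 0,"jaw": 25},{"linear": [0,0,5],"twist": 0,"jaw": 25},{"linear": [0,0,5],"twist": 0,"jaw": 25},{"linear": [0,0,4],"twist": 0,"jaw": 25},{"linear": [0,0,3],"twist": 0,"jaw": 25},{"linear": [0,0,2],"twist": 0,"jaw": 25},{"linear": [0,0,1],"twist": 0,"jaw": 25},{"linear": [0,0,0.5],"twist": 0,"jaw": 25},{"linear": [0,0,0.5],"twist": 0,"jaw": 25},{"linear": [0,0,0],"twist": 0,"jaw": 25}])

```text
time_s: 15.2
ee_pos: [0.4312, -0.0977, 0.0355]
orientation: [0.0, 0.976, 0.217, 0.0]
wrist_force: [-0.1, 0.1, 0.0]
gripper_width: 0.0324
finger_force: 29.4
```

servo_tool(increments=[{"linear": [0,0,0.5],"twist": 0,"jaw": 25},{"linear": [0,0,0.5],"twist": 0,"jaw": 25},{"linear": [0,0,0.5],"twist": 0,"jaw": 25},{"linear": [0,0,0],"twist": 0,"jaw": 25}])

```text
time_s: 15.53
ee_pos: [0.4311, -0.0977, 0.0339]
orientation: [-0.0, 0.976, 0.217, -0.0]
wrist_force: [-0.7, 0.0, -0.4]
gripper_width: 0.0324
finger_force: 29.4
```

servo_tool(increments=[{"linear": [0,0,0.5],"twist": 0,"jaw": 25},{"linear": [0,0,0.5],"twist": 0,"jaw": 25},{"linear": [0,0,0],"twist": 0,"jaw": 25}])

```text
time_s: 15.78
ee_pos: [0.4311, -0.0976, 0.0328]
orientation: [-0.0, 0.976, 0.217, -0.0]
wrist_force: [1.3, -0.4, -1.2]
gripper_width: 0.0326
finger_force: 29.4
```

servo_tool(increments=[{"linear": [0,0,0.5],"twist": 0,"jaw": 25},{"linear": [0,0,0.5],"twist": 0,"jaw": 25},{"linear": [0,0,0],"twist": 0,"jaw": 25}])

```text
time_s: 16.03
ee_pos: [0.4311, -0.0976, 0.0318]
orientation: [-0.0, 0.976, 0.217, -0.0]
wrist_force: [0.2, -0.8, -0.1]
gripper_width: 0.0326
finger_force: 29.4
```

servo_tool(increments=[{"linear": [0,0,0.4],"twist": 0,"jaw": 25},{"linear": [0,0,0],"twist": 0,"jaw": 25}])

```text
time_s: 16.2
ee_pos: [0.4311, -0.0976, 0.0315]
orientation: [-0.0, 0.976, 0.217, -0.0]
wrist_force: [0.0, 0.2, -1.5]
gripper_width: 0.0326
finger_force: 29.4
```

servo_tool(increments=[{"linear": [0,0,0.4],"twist": 0,"jaw": 25},{"linear": [0,0,0],"twist": 0,"jaw": 25}])

```text
time_s: 16.37
ee_pos: [0.4312, -0.0976, 0.0311]
orientation: [-0.0, 0.976, 0.217, 0.0]
wrist_force: [0.2, -0.8, -1.0]
gripper_width: 0.0324
finger_force: 29.4
```

servo_tool(increments=[{"linear": [0,0,0.4],"twist": 0,"jaw": 25},{"linear": [0,0,0],"twist": 0,"jaw": 25}])

```text
time_s: 16.53
ee_pos: [0.4315, -0.0975, 0.0309]
orientation: [0.0, 0.976, 0.217, 0.0]
wrist_force: [-1.0, 0.3, 3.3]
gripper_width: 0.0328
finger_force: 29.7
```

Contact at +3.3 N. Releasing and rising.

servo_tool(increments=[{"linear": [0,0,0],"twist": 0,"jaw": 34},{"linear": [0,0,0],"twist": 0,"jaw": 37},{"linear": [0,0,0],"twist": 0,"jaw": 42},{"linear": [0,0,0],"twist": 0,"jaw": 50},{"linear": [0,0,0],"twist": 0,"jaw": 60},{"linear": [0,0,0],"twist": 0,"jaw": 64},{"linear": [0,0,0],"twist": 0,"jaw": 64}])

```text
time_s: 17.12
ee_pos: [0.4311, -0.0977, 0.0307]
orientation: [-0.0, 0.976, 0.217, -0.0]
wrist_force: [0.4, 0.6, -0.3]
gripper_width: 0.0637
finger_force: 0.0
```

servo_tool(increments=[{"linear": [0,0,-5],"twist": 0,"jaw": 64},{"linear": [0,0,-10],"twist": 0,"jaw": 64},{"linear": [0,0,-20],"twist": 0,"jaw": 64},{"linear": [0,0,-25],"twist": 0,"jaw": 64},{"linear": [0,0,-30],"twist": 0,"jaw": 70},{"linear": [0,0,-30],"twist": 0,"jaw": 80},{"linear": [0,0,-20],"twist": 0,"jaw": 88},{"linear": [0,0,0],"twist": 0,"jaw": 88}])

```text
time_s: 17.78
ee_pos: [0.434, -0.0981, 0.1754]
orientation: [0.002, 0.976, 0.217, 0.004]
wrist_force: [1.3, -1.4, 1.5]
gripper_width: 0.0873
finger_force: 0.0
```

```bash
python3 - <<'E'
from h import *
d,T=wrist(); save(d,"w11"); o=ctrl.get_obs(); print(o["ee_pos"],o["gripper_width"])
knob(d,T,(.4318,-.097),.052,.018)
pocket(d,T,(.4318,-.097),.0175)
print(to(.442,.051,.17))
E
```

```text
[ 0.43277754 -0.09800394  0.17330281] 0.0880585119643012
pred [252.4 182.6] 17.0 circle [251. 185.] 17.5 box 234 168 35 35 xy [ 0.4289 -0.0968  0.052 ]
block px [252.7 176.8] [63.2 64.4] exp 65.0 [ 0.4314 -0.0975  0.019 ]
hole [251.6 182.8] [37.5 44.3] exp r 15.0 z.02: [ 0.4244 -0.0993  0.02  ] z.008: [ 0.4219 -0.1004  0.008 ]
[  71.3 -131.1    3.2]
```

View pics/w11.png

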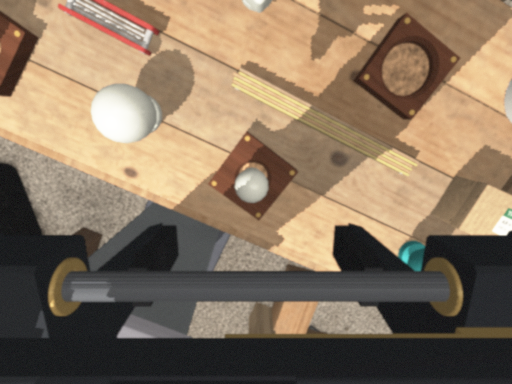

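The small knob stands in its pocket at (251,185). Large knob at (125,113), large pocket at (407,69). Moving over the large knob.

servo_tool(increments=[{"linear": [8,-15,0],"twist": 0,"jaw": 88},{"linear": [18,-33,1],"twist": 0,"jaw": 88},{"linear": [18,-33,1],"twist": 0,"jaw": 88},{"linear": [18,-33,1],"twist": 0,"jaw": 88},{"linear": [9,-17,0],"twist": 0,"jaw": 88},{"linear": [0,0,0],"twist": 0,"jaw": 88},{"linear": [0,0,0],"twist": 0,"jaw": 88},{"linear": [0,0,0],"twist": 0,"jaw": 88}])

```text
time_s: 18.5
ee_pos: [0.4394, 0.0498, 0.1671]
orientation: [0.0, 0.976, 0.216, -0.001]
wrist_force: [0.3, -0.1, 0.4]
gripper_width: 0.088
finger_force: 0.0
```

```bash
python3 - <<'E'
from h import *
d,T=wrist(); o=ctrl.get_obs(); print(o["ee_pos"],o["gripper_width"])
p=knob(d,T,(.442,.051),.051,.029)
print(to(p[0],p[1],.0285))
d2=dict(d,img=cv2.imread("pics/w11.png")[...,::-1].copy())
T=np.eye(4); T[:3,:3]=R.from_quat([.976,.2175,0,0]).as_matrix(); T[:3,3]=[.4328,-.098,.1733]
pocket(d2,T@d["tool_from_camera"],(.605,-.196),.0275)
E
```

```text
[0.43960019 0.04948398 0.1672232 ] 0.08821459926781058
pred [254.8 179.2] 28.1 circle [255.6 179.7] 28.6 box 228 152 56 57 xy [0.4419 0.05   0.051 ]
[  2.5   0.5 138.7]
block px [405.8  66.9] [72.  85.6] exp 72.2 [ 0.6053 -0.1931  0.019 ]
hole [405.1  68.6] [49.1 56.9] exp r 26.1 z.02: [ 0.6032 -0.193   0.02  ] z.008: [ 0.6073 -0.1976  0.008 ]
```

servo_tool(increments=[{"linear": [2,0.5,20],"twist": 0,"jaw": 88},{"linear": [0,0,20],"twist": 0,"jaw": 88},{"linear": [0,0,20],"twist": 0,"jaw": 88},{"linear": [0,0,20],"twist": 0,"jaw": 88},{"linear": [0,0,20],"twist": 0,"jaw": 88},{"linear": [0,0,15],"twist": 0,"jaw": 88},{"linear": [0,0,15],"twist": 0,"jaw": 88},{"linear": [0,0,10],"twist": 0,"jaw": 88},{"linear": [0,0,0],"twist": 0,"jaw": 88},{"linear": [0,0,0],"twist": 0,"jaw": 75}])

```text
time_s: 19.38
ee_pos: [0.4418, 0.0506, 0.0276]
orientation: [0.0, 0.976, 0.216, -0.001]
wrist_force: [0.4, -0.4, -0.1]
gripper_width: 0.0832
finger_force: 0.0
```

servo_tool(increments=[{"linear": [0,0,0],"twist": 0,"jaw": 70},{"linear": [0,0,0],"twist": 0,"jaw": 64},{"linear": [0,0,0],"twist": 0,"jaw": 58},{"linear": [0,0,0],"twist": 0,"jaw": 52},{"linear": [0,0,0],"twist": 0,"jaw": 46},{"linear": [0,0,0],"twist": 0,"jaw": 46},{"linear": [0,0,0],"twist": 0,"jaw": 46}])

```text
time_s: 19.97
ee_pos: [0.4426, 0.0513, 0.0281]
orientation: [0.0, 0.976, 0.217, 0.0]
wrist_force: [-0.8, -1.1, 6.3]
gripper_width: 0.0553
finger_force: 30.1
```

servo_tool(increments=[{"linear": [0,0,-2],"twist": 0,"jaw": 46},{"linear": [0,0,-4],"twist": 0,"jaw": 46},{"linear": [0,0,-6],"twist": 0,"jaw": 46},{"linear": [0,0,-15],"twist": 0,"jaw": 46},{"linear": [0,0,-20],"twist": 0,"jaw": 46},{"linear": [0,0,-25],"twist": 0,"jaw": 46},{"linear": [0,0,-25],"twist": 0,"jaw": 46},{"linear": [0,0,-20],"twist": 0,"jaw": 46},{"linear": [0,0,-10],"twist": 0,"jaw": 46},{"linear": [0,0,0],"twist": 0,"jaw": 46}])

```text
time_s: 20.8
ee_pos: [0.4435, 0.0517, 0.1567]
orientation: [0.0, 0.976, 0.217, 0.002]
wrist_force: [0.2, -0.0, -2.0]
gripper_width: 0.0551
finger_force: 29.4
```

```bash
python3 - <<'E'
from h import *
d,T=wrist(); save(d,"w12"); o=ctrl.get_obs(); print(o["ee_pos"],o["gripper_width"],o["wrist_force"])
print(to(.6055,-.1955,.155))
hsv=cv2.cvtColor(d["img"],cv2.COLOR_RGB2HSV); m=((hsv[...,1]<60)&(hsv[...,2]>85)).astype(np.uint8); m[260:]=0;m[:,:190]=0;m[:,320:]=0
c=max(cv2.findContours(m,0,1)[0],key=cv2.contourArea); print(cv2.boundingRect(c)); 
for y in range(150,260,8): 
    x=np.flatnonzero(m[y]); print(y,(x.min(),x.max()) if len(x) else None,end=' ')
E
```

```text
[0.44251757 0.05144942 0.15522701] 0.055140232470788975 [-0.59573552  0.20160078 -2.14582011]
[ 43.3 292.7   0.5]
(204, 183, 103, 77)
150 None 158 None 166 None 174 None 182 None 190 (np.int64(235), np.int64(275)) 198 (np.int64(228), np.int64(283)) 206 (np.int64(218), np.int64(292)) 214 (np.int64(213), np.int64(297)) 222 (np.int64(208), np.int64(302)) 230 (np.int64(205), np.int64(305)) 238 (np.int64(205), np.int64(306)) 246 (np.int64(204), np.int64(306)) 254 (np.int64(205), np.int64(305))
```

Large knob held, centred at column 255, and the weight reads right. Carrying it to 60 mm short of the large pocket.

servo_tool(increments=[{"linear": [-1,17,0],"twist": 0,"jaw": 46},{"linear": [-2,36,0],"twist": 0,"jaw": 46},{"linear": [-2,36,0],"twist": 0,"jaw": 46},{"linear": [-2,36,0],"twist": 0,"jaw": 46},{"linear": [-2,36,0],"twist": 0,"jaw": 46},{"linear": [-2,36,0],"twist": 0,"jaw": 46},{"linear": [-2,36,0],"twist": 0,"jaw": 46},{"linear": [-2,36,0],"twist": 0,"jaw": 46},{"linear": [-2,24,0],"twist": 0,"jaw": 46},{"linear": [0,0,0],"twist": 0,"jaw": 46}])

```text
time_s: 21.68
ee_pos: [0.5501, -0.2277, 0.1524]
orientation: [0.001, 0.977, 0.213, -0.001]
wrist_force: [0.5, -1.7, -1.7]
gripper_width: 0.0553
finger_force: 29.4
```

servo_tool(increments=[{"linear": [0,0,0],"twist": 0,"jaw": 46},{"linear": [0,0,0],"twist": 0,"jaw": 46},{"linear": [0,0,0],"twist": 0,"jaw": 46}])

```text
time_s: 21.93
ee_pos: [0.55, -0.2191, 0.1538]
orientation: [-0.001, 0.976, 0.218, -0.001]
wrist_force: [0.2, -0.0, -1.2]
gripper_width: 0.0552
finger_force: 29.4
```

```bash
python3 - <<'E'
from h import *
d,T=wrist(); save(d,"w13"); o=ctrl.get_obs(); print(o["ee_pos"],o["gripper_width"])
pocket(d,T,(.6055,-.1955),.0275); print(to(.6055,-.1955,.07))
E
```

```text
[ 0.55021705 -0.21924482  0.15410617] 0.05542971225878495
block px [261.4 118.6] [71.9 74.4] exp 73.3 [ 0.6099 -0.1983  0.019 ]
hole [261.3 118.8] [53.7 55.2] exp r 26.5 z.02: [ 0.6097 -0.1982  0.02  ] z.008: [ 0.6097 -0.1985  0.008 ]
[60.2  2.1 84.1]
```

servo_tool(increments=[{"linear": [15,1.5,0],"twist": 0,"jaw": 46},{"linear": [20,1.5,0],"twist": 0,"jaw": 46},{"linear": [18,1.5,0],"twist": 0,"jaw": 46},{"linear": [9.5,0.5,5],"twist": 0,"jaw": 46},{"linear": [0,0,15],"twist": 0,"jaw": 46},{"linear": [0,0,20],"twist": 0,"jaw": 46},{"linear": [0,0,20],"twist": 0,"jaw": 46},{"linear": [0,0,15],"twist": 0,"jaw": 46},{"linear": [0,0,9],"twist": 0,"jaw": 46},{"linear": [0,0,0],"twist": 0,"jaw": 46}])

```text
time_s: 22.82
ee_pos: [0.6074, -0.1983, 0.0683]
orientation: [-0.001, 0.976, 0.217, -0.002]
wrist_force: [0.1, 0.9, -1.1]
gripper_width: 0.0555
finger_force: 29.4
```

```bash
python3 - <<'E'
from h import *
d,T=wrist(); save(d,"w14"); o=ctrl.get_obs(); print(o["ee_pos"],o["wrist_force"])
print(to(.609,-.1975,.037))
s=viewer.get_image("scene"); t=viewer.get_image("top")
im=np.zeros((384,800,3),np.uint8); im[:,:512]=d["img"]; im[:288,512:]=cv2.resize(s["img"][125:221,200:296],(288,288),interpolation=cv2.INTER_CUBIC)
cv2.imwrite("pics/w14b.png",im[...,::-1])
E
```

```text
[ 0.60848181 -0.19865657  0.06984164] [ 0.15026278 -0.19641104 -0.71477091]
[ 1.  -0.8 32.8]
```

View pics/w14b.png

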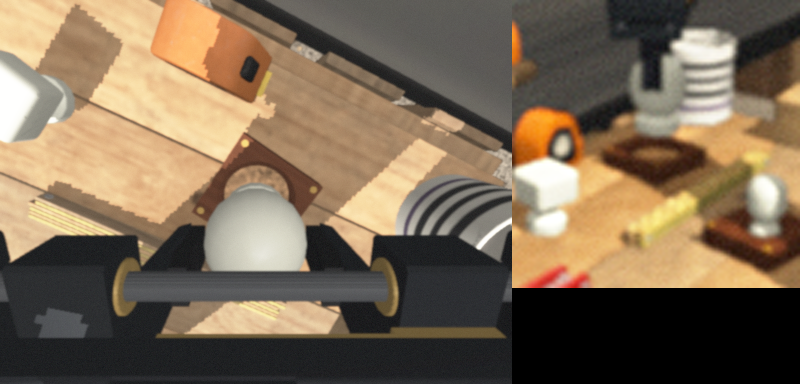

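The foot is centred in the pocket arc (224–290, head centre 255). The striped cup at (440,215) clears the gripper by about 25 mm. Lowering.

servo_tool(increments=[{"linear": [0.8,-0.3,5],"twist": 0,"jaw": 46},{"linear": [0,0,6],"twist": 0,"jaw": 46},{"linear": [0,0,6],"twist": 0,"jaw": 46},{"linear": [0,0,4],"twist": 0,"jaw": 46},{"linear": [0,0,3],"twist": 0,"jaw": 46},{"linear": [0,0,2],"twist": 0,"jaw": 46},{"linear": [0,0,1],"twist": 0,"jaw": 46},{"linear": [0,0,0.5],"twist": 0,"jaw": 46},{"linear": [0,0,0.5],"twist": 0,"jaw": 46},{"linear": [0,0,0],"twist": 0,"jaw": 46}])

```text
time_s: 23.8
ee_pos: [0.6101, -0.1987, 0.0428]
orientation: [0.0, 0.976, 0.217, 0.0]
wrist_force: [-0.0, 0.4, -1.6]
gripper_width: 0.0554
finger_force: 29.4
```

servo_tool(increments=[{"linear": [0,0,0.5],"twist": 0,"jaw": 46},{"linear": [0,0,0.5],"twist": 0,"jaw": 46},{"linear": [0,0,0],"twist": 0,"jaw": 46}])

```text
time_s: 24.05
ee_pos: [0.61, -0.1987, 0.0417]
orientation: [0.0, 0.976, 0.217, 0.0]
wrist_force: [-0.5, 0.7, -1.3]
gripper_width: 0.0552
finger_force: 29.4
```

servo_tool(increments=[{"linear": [0,0,0.5],"twist": 0,"jaw": 46},{"linear": [0,0,0.5],"twist": 0,"jaw": 46},{"linear": [0,0,0],"twist": 0,"jaw": 46}])

```text
time_s: 24.3
ee_pos: [0.6099, -0.1987, 0.0406]
orientation: [-0.0, 0.976, 0.217, -0.0]
wrist_force: [-0.6, -0.3, -1.6]
gripper_width: 0.0556
finger_force: 29.4
```

servo_tool(increments=[{"linear": [0,0,0.5],"twist": 0,"jaw": 46},{"linear": [0,0,0.5],"twist": 0,"jaw": 46},{"linear": [0,0,0.5],"twist": 0,"jaw": 46},{"linear": [0,0,0.5],"twist": 0,"jaw": 46},{"linear": [0,0,0],"twist": 0,"jaw": 46}])

```text
time_s: 24.72
ee_pos: [0.6099, -0.1986, 0.0386]
orientation: [-0.0, 0.976, 0.217, -0.0]
wrist_force: [0.4, 0.2, -1.9]
gripper_width: 0.0551
finger_force: 29.4
```

servo_tool(increments=[{"linear": [0,0,0.5],"twist": 0,"jaw": 46},{"linear": [0,0,0.5],"twist": 0,"jaw": 46},{"linear": [0,0,0],"twist": 0,"jaw": 46}])

```text
time_s: 24.97
ee_pos: [0.6099, -0.1987, 0.0376]
orientation: [-0.0, 0.976, 0.217, -0.0]
wrist_force: [-0.8, -0.4, -1.0]
gripper_width: 0.0551
finger_force: 29.4
```

servo_tool(increments=[{"linear": [0,0,0.4],"twist": 0,"jaw": 46},{"linear": [0,0,0],"twist": 0,"jaw": 46}])

```text
time_s: 25.13
ee_pos: [0.61, -0.1987, 0.0372]
orientation: [-0.0, 0.976, 0.217, -0.0]
wrist_force: [0.4, 0.1, -1.0]
gripper_width: 0.0553
finger_force: 29.4
```

servo_tool(increments=[{"linear": [0,0,0.4],"twist": 0,"jaw": 46},{"linear": [0,0,0],"twist": 0,"jaw": 46}])

```text
time_s: 25.3
ee_pos: [0.61, -0.1987, 0.0368]
orientation: [-0.0, 0.976, 0.217, -0.0]
wrist_force: [0.0, 0.5, -1.6]
gripper_width: 0.055
finger_force: 29.4
```

servo_tool(increments=[{"linear": [0,0,0.4],"twist": 0,"jaw": 46},{"linear": [0,0,0],"twist": 0,"jaw": 46}])

```text
time_s: 25.47
ee_pos: [0.61, -0.1986, 0.0364]
orientation: [-0.0, 0.976, 0.217, -0.0]
wrist_force: [-0.1, 0.1, -1.0]
gripper_width: 0.0553
finger_force: 29.4
```

servo_tool(increments=[{"linear": [0,0,0.3],"twist": 0,"jaw": 46},{"linear": [0,0,0],"twist": 0,"jaw": 46}])

```text
time_s: 25.63
ee_pos: [0.6101, -0.1987, 0.0363]
orientation: [0.0, 0.976, 0.217, 0.0]
wrist_force: [-1.1, -0.7, -0.3]
gripper_width: 0.0552
finger_force: 29.5
```

Contact is starting. Releasing and rising.

servo_tool(increments=[{"linear": [0,0,0],"twist": 0,"jaw": 57},{"linear": [0,0,0],"twist": 0,"jaw": 60},{"linear": [0,0,0],"twist": 0,"jaw": 65},{"linear": [0,0,0],"twist": 0,"jaw": 72},{"linear": [0,0,0],"twist": 0,"jaw": 82},{"linear": [0,0,0],"twist": 0,"jaw": 86},{"linear": [0,0,0],"twist": 0,"jaw": 86}])

```text
time_s: 26.22
ee_pos: [0.61, -0.1987, 0.0362]
orientation: [0.0, 0.976, 0.217, -0.0]
wrist_force: [-0.2, 0.4, 0.2]
gripper_width: 0.0859
finger_force: 0.0
```

servo_tool(increments=[{"linear": [0,0,-5],"twist": 0,"jaw": 86},{"linear": [0,0,-10],"twist": 0,"jaw": 86},{"linear": [0,0,-20],"twist": 0,"jaw": 86},{"linear": [0,0,-25],"twist": 0,"jaw": 86},{"linear": [0,0,-30],"twist": 0,"jaw": 86},{"linear": [0,0,-30],"twist": 0,"jaw": 86},{"linear": [0,0,-20],"twist": 0,"jaw": 86},{"linear": [0,0,0],"twist": 0,"jaw": 86},{"linear": [0,0,0],"twist": 0,"jaw": 86},{"linear": [0,0,0],"twist": 0,"jaw": 86}])

```text
time_s: 27.05
ee_pos: [0.6094, -0.1986, 0.1758]
orientation: [-0.0, 0.976, 0.217, -0.0]
wrist_force: [0.5, -0.2, 0.1]
gripper_width: 0.0863
finger_force: 0.0
```

```bash
python3 - <<'E'
from h import *
d,T=wrist(); o=ctrl.get_obs(); print(o["ee_pos"],o["time_s"],o["wrist_force"])
print("wrist vs pocket .6097,-.198"); knob(d,T,(.6097,-.1983),.059,.029)
pocket(d,T,(.6097,-.1983),.0275)
a=viewer.get_image("top"); hsv=cv2.cvtColor(a["img"],cv2.COLOR_RGB2HSV); m=((hsv[...,1]<60)&(hsv[...,2]>85)).astype(np.uint8)
Rm=cv2.Rodrigues(np.array(a["rvec"]))[0]; C=np.eye(4); C[:3,:3]=Rm.T; C[:3,3]=-Rm.T@np.array(a["tvec"])
for n,g,z in(("S",(.4318,-.0970),.048),("M",(.4415,.224),.052),("Sq",(.6066,-.018),.057)):
    u=proj(a,C,[*g,z]).astype(int); s=np.zeros_like(m); s[u[1]-18:u[1]+19,u[0]-18:u[0]+19]=m[u[1]-18:u[1]+19,u[0]-18:u[0]+19]
    k,l,st,ce=cv2.connectedComponentsWithStats(s); i=1+np.argmax(st[1:,4]); print(n,st[i,2:],onplane(a,ce[i],z).round(4),"vs",g)
E
```

```text
[ 0.6090538  -0.19847175  0.17511579] 27.1 [-0.5710574  -0.24791383  0.389054  ]
wrist vs pocket .6097,-.198
pred [254.7 181.5] 28.0 circle [255.6 182.4] 28.2 box 228 155 56 56 xy [ 0.6092 -0.1995  0.059 ]
block px [254.6 173.4] [64.3 64.2] exp 65.1 [ 0.6099 -0.198   0.019 ]
S [ 14  14 154] [ 0.4292 -0.0965  0.048 ] vs (0.4318, -0.097)
M [ 18  18 267] [0.4402 0.2278 0.052 ] vs (0.4415, 0.224)
Sq [ 20  20 299] [ 0.6067 -0.0181  0.057 ] vs (0.6066, -0.018)
```

All three are seated: each release was about 8 mm above its grasp height, matching the pocket floor. All are within about 4 mm of their pocket axes, and the square knob has not moved. Handing in.

```bash
python3 -c "
from workcell import order; print(order.job_done())"
```

```text
the job is handed in; nothing more can be done
None
```

The job is handed in at about 27 s: by my last camera check, all three round knobs stand seated in their matching pockets and the square knob has not moved. I did not re-measure the folding rule or hex keys, but the arm never touched them. The hand-in returned no verdict.

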